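# Park the toy fire truck in the push-to-open station

### The arm

A 6-joint arm with a two-finger parallel gripper is mounted at the origin on the work surface. World frame = base frame: x ahead of the robot, y to its left, z up, the work surface at z = 0. Lengths are in m, angles in rad, forces in N, time in s.
With the tool pointing down it reaches from about 0.35 to 0.775 m from the base axis. Payload 5.5 kg.
Tool frame: the origin (TCP) lies midway between the tips of the shut fingers; the grasp point (between the pads) lies env.grasp_offset behind it (env.grasp_offset is the distance from the TCP to the grasp point, in m); z points along the fingers, y is the line along which they close (so a half turn about z gives the same grasp; the last joint's range is limited). The gripper opens to 85 mm and grips with 20 to 120 N. Pads are 22 mm wide; open, the fingers measure 114 mm over their backs; the gripper's body (76 mm by 85 mm) begins 54 mm behind the grasp point. The pads swing forward as they close: fully open they stand 13 mm farther back than shut.
Start: joints at [-1.298, 0.313, 0.046, 1.304, 0, 1.431], TCP at [0.231, -0.527, 0.231] pointing down, gripper open.
Joint ranges: [-2.76, 2.76], [-0.86, 1.69], [-1.03, 1.26], [-2.2, 2.34], [-1.47, 1.5], [-3.14, 3.14]. Speed limits (rad/s): [2.57, 2.57, 3.14, 3.14, 3.14, 3.14].

### API

Orientations are given as a unit quaternion [w, x, y, z].
In Python, from workcell import monitor, viewer, order, env gives the robot as it stands.
- The arm moves only by the tool carry_out, never from a script. Its argument "plan" is a list that holds one entry, the list of rows, each a list of 7 numbers: the turn, a rotation vector about the world's x, y, z in rad, then the shift along the world's x, y, z in mm, then the finger opening in mm, from 0 to 85.4. A call has 1 to 20 rows; each row is the pose to reach, as a shift and turn from the pose commanded when the call began; what a row does not reach only later rows make up. A row lasts 1/10 s, in which the tool goes at most 50 mm and 8.59 degrees, less where a joint would pass 70% of its speed; a pose out of reach is approached as far as the arm can. A call with a gripper value outside its range is refused whole. The fingers move at their own pace and stop on an object; "squeeze" is the grip in N (left out, the last holds). Time passes only in rows, so rows that repeat a pose let the fingers close. It gives the time, the measured TCP pose, the force, the opening and the grip force at its end, in the units of the state.
- monitor.get_state(): the state, without advancing time (a new reading comes with each control period).
- viewer.read_camera(name): name is "side" or "top" or "wrist"; returns the picture (384x512x3 uint8, red, green, blue); there is no depth.
- viewer.calibration(name): a dict with "K" (3x3 intrinsics, pixels), "eye" and "rotation" of the camera in the world. Camera axes: x right, y down, z forward; pixel columns grow to the right and rows downward; lengths in m; the calibration is good to about 2 mm. A picture is of the moment at which its call begins: read the wrist's pose just before it. calibration takes no time and is no camera call; for the wrist camera it gives the pose at the moment of the call.
- order.hand_in(): hands the job in; it is judged then, once.
The state is a dict: "clock": time; "joint_pos": joint angles; "qvel": joint speeds; "tau": joint torques, N m; "tcp_pos": TCP position; "orientation": TCP orientation; "wrist_force": force on the tool from outside, world axes, zero at the start; "ft_torque": the same for the moment, N m; "finger_gap": finger opening in m; "grip_force": force on a finger pad.
Only numpy, scipy, OpenCV 4.12 (cv2) and the standard library are available. Lean on these libraries where they do the work, as an engineer would, in place of code of your own. Each camera call takes 0.05 s, during which the arm holds its last target. There are 200 camera calls.

### The job

Press the brass knob on the roof of the wooden toy fire station so that its hidden parking tray springs out of the front, then pick up the wooden fire truck and set it down in the tray, standing on its wheels. Put it down rather than dropping it in, and leave the tray out with the truck in it.

Things in the scene. Friction and masses are not known exactly. Their poses are not given: they have to be found in the camera images.
- truck: Painted pine fire truck: cab, ladder on its back, four fixed wheels (it slides). 80 mm long (x, nose to +x), 36 wide with flat flanks 14 to 36 mm above its underside, 42 high, 0.08 to 0.17 kg. Origin: centre of its underside, z up; starts on the table, on either side of the station. An arch block, two bears and a spinning top nearby play no part.
- knob_top (a point): Centre of the top of the round brass push knob, 32 mm across, 20 mm above the station's flat roof (roof 70 mm above the table; the gear wheels on it are fixed, 6 mm high). It springs straight down at most 8 mm, 5 N fully down; the latch lets the tray go about 6 mm down (4 N). Station: fixed wooden box, 150 mm deep (x), 166 wide (y), axes as tray_floor.
- tray_floor (a point): Centre of the top of the tray's floor, 12 mm above the table; moves with the tray. x points from the station's front to its back, z up; the tray slides out along -x. Inside 100 mm (x) by 130 (y); side and rear walls 22 mm above the floor, 6 thick, front panel 42 above it. Shut, it is hidden under the roof; fully out, it is open to above and this point is 48 mm before the front.
- tray (a joint): How far the tray is out, m: 0 shut and latched, 0.105 fully out at its stop. The front is flush and has no handle. Once unlatched a weak spring (1 N falling to 0.3 N) drives it out in about a second and keeps it out, also after the knob is let go.
There are look-alikes about, which are no part of the job. What is shaped like the truck but turquoise or white is not meant.

How it is judged:
By the outcome, as a careful person would: the job done as asked, in the order asked, and still so for the second after the job is handed in, with the robot touching nothing.
It also fails if it takes over 51 s, if anything falls off the work surface, if the arm or the gripper's body presses on something with over 40 N, if the wrist force passes 120 N, or if a joint passes its speed limit or range.

## Working session

There is one attempt and no reset: what is moved stays moved. The work goes in short steps, Python scripts to look and compute and a tool call to move; the robot and the scene stay as the last step left them, time stands still between calls to the robot, and variables do not carry over. Pictures are saved under pics/ and viewed, at most 10 in all, crops included, and the job is handed in when it is done.

Besides the shell and the picture viewer there is one more tool, called after "Emit:" as name([rows], argument=value, ...), one row to a line, values as JSON. carry_out: Moves the arm, as the interface text tells. Its arguments: {"type":"object","properties":{"plan":{"type":"array","items":{"type":"array","items":{"type":"array","items":{"type":"number"}}}},"squeeze":{"type":"number"}},"required":["plan"]}

```bash
mkdir -p pics
cat > h.py <<'E'
import numpy as np, cv2
from workcell import monitor, viewer, order, env
def save(img,name): cv2.imwrite('pics/'+name,cv2.cvtColor(img,cv2.COLOR_RGB2BGR))
def ray(cal,px,z):
    K,e,R=[np.array(cal[k],float) for k in('K','eye','rotation')]
    d=R@np.linalg.solve(K,np.array([px[0],px[1],1.]))
    return e+d*(z-e[2])/d[2]
def proj(cal,p):
    K,e,R=[np.array(cal[k],float) for k in('K','eye','rotation')]
    q=K@(R.T@(np.array(p)-e)); return q[:2]/q[2]
E
python3 - <<'E'
from h import *
s=monitor.get_state(); print(s['tcp_pos'],s['orientation'],s['wrist_force'],env.grasp_offset)
a=viewer.read_camera('top');b=viewer.read_camera('side')
np.save('top0.npy',a);np.save('side0.npy',b)
save(cv2.resize(a,(800,600)),'top0.png');save(cv2.resize(b,(800,600)),'side0.png')
for n in('top','side'):
    c=viewer.calibration(n);print(n,c)
E
```

```text
[ 0.23052594 -0.52625102  0.23040274] [-8.89042283e-04  9.78778716e-01  2.04918111e-01 -5.33126416e-05] [-0.62572488  0.28878626  1.28831159] 0.0187
top {'K': array([[355.69957879,   0.        , 254.51406159],
       [  0.        , 355.69957879, 190.25936762],
       [  0.        ,   0.        ,   1.        ]]), 'eye': array([0.41541474, 0.0428643 , 0.81461692]), 'rotation': array([ 0.03068854, -0.70155257,  0.70979167, -0.05547961])}
side {'K': array([[377.95275467,   0.        , 256.39110273],
       [  0.        , 377.95275467, 190.48291608],
       [  0.        ,   0.        ,   1.        ]]), 'eye': array([0.38544481, 0.53496834, 0.6996621 ]), 'rotation': array([ 0.04148209, -0.09951661,  0.93052216, -0.35000598])}
```

View pics/top0.png

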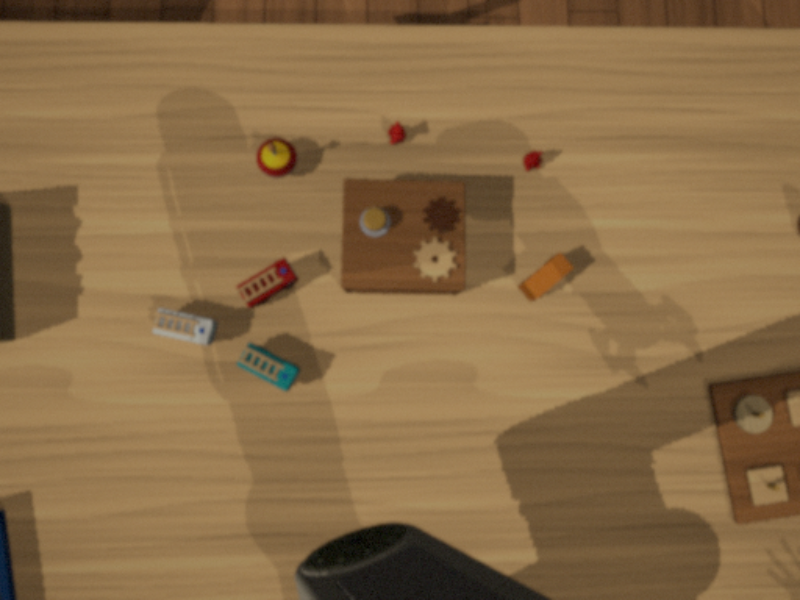

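View pics/side0.png

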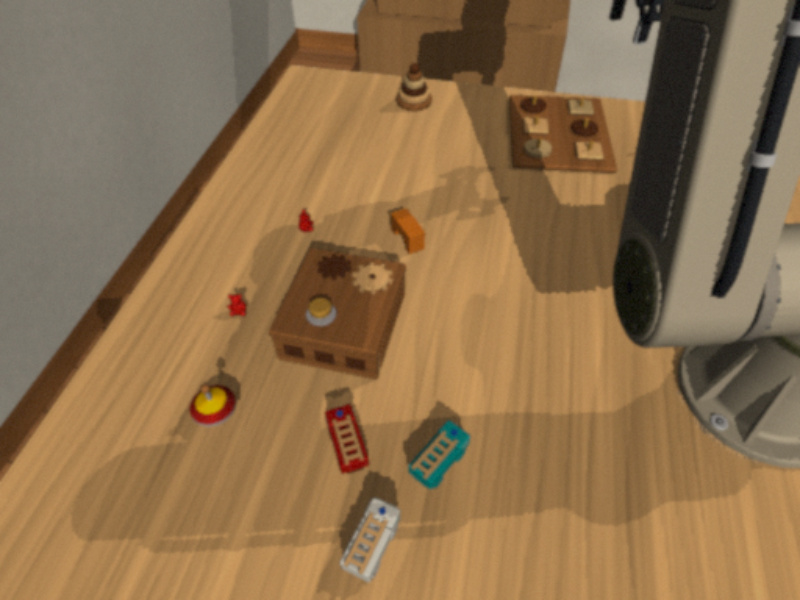

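```bash
python3 - <<'E'
import re
s=open('h.py').read().replace("np.array(cal[k],float) for k in('K','eye','rotation')]","np.array(cal[k],float) for k in('K','eye','rotation')]; R=Rot.from_quat(R,scalar_first=True).as_matrix() if R.size==4 else R").replace("import numpy","from scipy.spatial.transform import Rotation as Rot\nimport numpy",1)
open('h.py','w').write(s)
E
python3 - <<'E'
from h import *
for n in('top','side'):
    im=np.load(n+'0.npy');c=viewer.calibration(n)
    hsv=cv2.cvtColor(im,cv2.COLOR_RGB2HSV)
    H,S,V=[hsv[...,i].astype(int) for i in range(3)]
    red=(((H<6)|(H>172))&(S>150)&(V>80)).astype(np.uint8)
    red=cv2.morphologyEx(red,cv2.MORPH_CLOSE,np.ones((7,7)))
    brown=((H<14)&(S>90)&(V<150)&(V>50)).astype(np.uint8)
    brown=cv2.morphologyEx(cv2.morphologyEx(brown,cv2.MORPH_CLOSE,np.ones((7,7))),cv2.MORPH_OPEN,np.ones((5,5)))
    yel=((H>14)&(H<28)&(S>110)&(V>90)).astype(np.uint8)
    for nm,m,z in(('red',red,.042),('brown',brown,.07)):
        for k in cv2.findContours(m,cv2.RETR_EXTERNAL,cv2.CHAIN_APPROX_NONE)[0]:
            if cv2.contourArea(k)<250: continue
            P=np.array([ray(c,p,z)[:2] for p in k[:,0].astype(float)])
            r=cv2.minAreaRect((P*1000).astype(np.float32))
            print(n,nm,cv2.boundingRect(k),np.round(r[0],1),np.round(r[1],1),round(r[2],1),np.round(cv2.boxPoints(r)).tolist())
# manual (800x600 -> /1.5625)
f=lambda L:[np.array(p)/1.5625 for p in L]
c=viewer.calibration('top')
for p in f([(345,181),(465,181),(464,291),(342,290)]): print('top roof',np.round(ray(c,p,.07)*1000))
print('knob top',ray(c,np.array((375,218))/1.5625,.09))
print('blue',ray(c,np.array((285,271))/1.5625,.045))
c=viewer.calibration('side')
for p in f([(310,243),(406,263),(376,362),(274,338)]): print('side roof',np.round(ray(c,p,.07)*1000))
print('knob',ray(c,np.array((320,303))/1.5625,.09))
print('blue',ray(c,np.array((340,413))/1.5625,.045))
a=np.load('top0.npy')[110:220,90:310];b=np.load('side0.npy')[140:320,150:310]
save(np.hstack([cv2.resize(a,(440,220),interpolation=2),cv2.resize(b,(320,360),interpolation=2)[:220]*0+cv2.resize(b,(320,220),interpolation=2)]),'x.png')
save(cv2.resize(b,(640,600),interpolation=cv2.INTER_CUBIC),'crop_side.png')
E
```

```text
top brown (455, 238, 57, 93) [ 305.3 -468.3] [184.  126.2] 1.7 [[211.0, -408.0], [215.0, -534.0], [399.0, -529.0], [395.0, -403.0]]
top brown (153, 166, 37, 31) [527.3 191.3] [46.9 77. ] 26.9 [[489.0, 215.0], [524.0, 146.0], [566.0, 168.0], [531.0, 236.0]]
top brown (219, 116, 79, 71) [592.3   6.3] [168.2 153.5] 89.5 [[515.0, -77.0], [668.0, -79.0], [670.0, 90.0], [516.0, 91.0]]
top brown (0, 0, 512, 17) [919.8  -7.7] [  39.7 1156.3] 0.6 [[894.0, 570.0], [906.0, -586.0], [946.0, -586.0], [934.0, 571.0]]
side red (209, 259, 27, 43) [530.9 208.3] [34.2 87.5] 31.2 [[494.0, 237.0], [539.0, 162.0], [568.0, 180.0], [523.0, 255.0]]
side brown (208, 259, 28, 44) [524.6 222.1] [37.  88.4] 31.7 [[486.0, 250.0], [532.0, 175.0], [564.0, 194.0], [517.0, 269.0]]
side brown (175, 159, 83, 81) [589.5  29.2] [207.2 162. ] 88.7 [[506.0, -73.0], [668.0, -76.0], [673.0, 131.0], [511.0, 135.0]]
side brown (327, 62, 66, 48) [ 307.4 -472.7] [178.2 233.1] 6.1 [[206.0, -366.0], [231.0, -598.0], [408.0, -579.0], [383.0, -347.0]]
side brown (0, 19, 231, 282) [ 838.9 -219.7] [1127.7  193.4] 89.6 [[738.0, -783.0], [932.0, -784.0], [940.0, 343.0], [746.0, 345.0]]
side brown (257, 0, 67, 70) [ 536. -767.] [546.8 189.1] 89.4 [[439.0, -1039.0], [628.0, -1041.0], [633.0, -495.0], [444.0, -493.0]]
top roof [669.  87.  70.]
top roof [669. -80.  70.]
top roof [514. -74.  70.]
top roof [517.  91.  70.]
knob top [0.61108577 0.04562898 0.09      ]
blue [0.5480279  0.17185277 0.045     ]
side roof [670. -85.  70.]
side roof [515. -73.  70.]
side roof [516. 111.  70.]
side roof [659. 102.  70.]
knob [0.61009968 0.0456477  0.09      ]
blue [0.54664835 0.17959145 0.045     ]
```

View pics/crop_side.png

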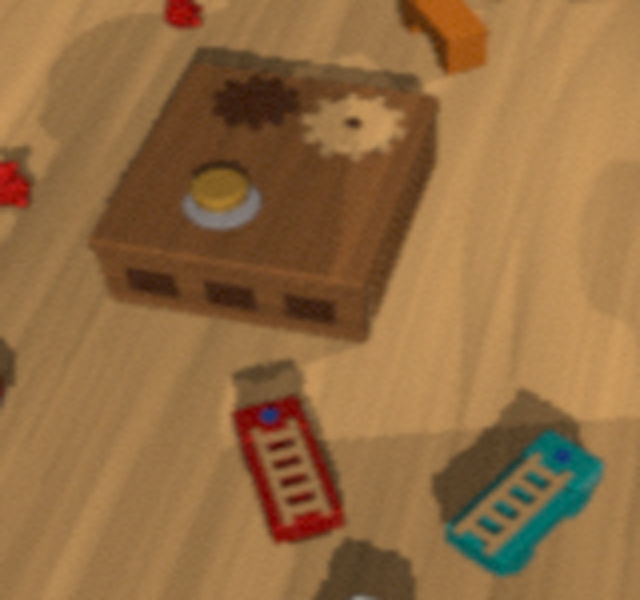

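Emit:
carry_out([
  [[0,0,1.57,380,573,-80,0],[0,0,1.57,380,573,-80,0],[0,0,1.57,380,573,-80,0],[0,0,1.57,380,573,-80,0],[0,0,1.57,380,573,-80,0],[0,0,1.57,380,573,-80,0],[0,0,1.57,380,573,-80,0],[0,0,1.57,380,573,-80,0],[0,0,1.57,380,573,-80,0],[0,0,1.57,380,573,-80,0],[0,0,1.57,380,573,-80,0],[0,0,1.57,380,573,-80,0],[0,0,1.57,380,573,-80,0],[0,0,1.57,380,573,-80,0],[0,0,1.57,380,573,-80,0],[0,0,1.57,380,573,-80,0],[0,0,1.57,380,573,-80,0],[0,0,1.57,380,573,-80,0]],
])

```text
clock: 1.9
tcp_pos: [0.6102, 0.045, 0.1516]
orientation: [0.0, 0.548, 0.836, -0.0]
wrist_force: [0.2, -0.0, 0.1]
finger_gap: 0.0002
grip_force: 0.0
```

Emit:
carry_out([
  [[0,0,0,0,0,-40,0],[0,0,0,0,0,-58,0],[0,0,0,0,0,-61,0],[0,0,0,0,0,-63,0],[0,0,0,0,0,-65,0],[0,0,0,0,0,-67,0],[0,0,0,0,0,-67,0],[0,0,0,0,0,-67,0]],
])

```text
clock: 2.7
tcp_pos: [0.6114, 0.0458, 0.0853]
orientation: [0.001, 0.548, 0.837, 0.0]
wrist_force: [-1.3, -2.7, 3.6]
finger_gap: 0.0
grip_force: 1.8
```

Emit:
carry_out([
  [[0,0,0,0,0,-1,0],[0,0,0,0,0,-2,0],[0,0,0,0,0,-3,0],[0,0,0,0,0,-3,0]],
])

```text
clock: 3.1
tcp_pos: [0.6114, 0.046, 0.082]
orientation: [0.001, 0.548, 0.837, 0.0]
wrist_force: [-1.4, -3.6, 6.6]
finger_gap: 0.0003
grip_force: 3.4
```

Run:
```python
from h import *
a=viewer.read_camera('top');b=viewer.read_camera('side')
save(np.hstack([cv2.resize(a[80:260,60:360],(500,300)),cv2.resize(b[120:300,130:310],(300,300))]),'press.png')
```

```text
(no output)
```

View pics/press.png

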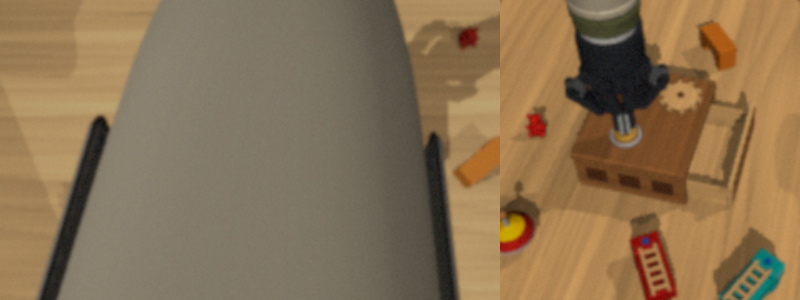

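Emit:
carry_out([
  [[0,0,0,0,0,50,0],[0,0,0,0,0,100,0],[0,0,0,-80,150,140,70],[0,0,0,-80,150,140,70],[0,0,0,-80,150,140,70],[0,0,0,-80,150,140,70],[0,0,0,-80,150,140,70],[0,0,0,-80,150,140,70],[0,0,0,-80,150,140,70],[0,0,0,-80,150,140,70]],
])

```text
clock: 4.2
tcp_pos: [0.531, 0.1953, 0.2205]
orientation: [-0.0, 0.548, 0.836, -0.0]
wrist_force: [0.2, -0.3, -0.6]
finger_gap: 0.07
grip_force: 0.0
```

Run:
```python
from h import *
s=monitor.get_state(); c=viewer.calibration('wrist'); w=viewer.read_camera('wrist')
print(s['tcp_pos'],s['orientation'],c)
b=viewer.read_camera('side'); np.save('w1.npy',w); np.save('s1.npy',b)
save(np.hstack([cv2.resize(w,(512,384)),cv2.resize(b[120:300,130:265],(288,384))]),'w1.png')
```

```text
[0.53097152 0.19528355 0.22047174] [-4.65764848e-04  5.48214739e-01  8.36337396e-01 -3.78107587e-04] {'K': array([[268.77461787,   0.        , 254.61576466],
       [  0.        , 268.77461787, 191.69539019],
       [  0.        ,   0.        ,   1.        ]]), 'eye': array([0.49988344, 0.26724465, 0.36260509]), 'rotation': array([0.15253008, 0.96705467, 0.20142035, 0.03113963])}
```

View pics/w1.png

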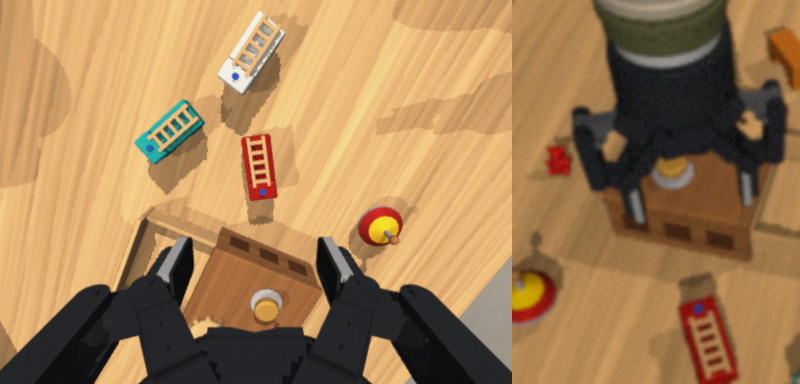

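Run:
```python
from h import *
c=viewer.calibration('wrist'); w=np.load('w1.npy')
H,S,V=[x.astype(int) for x in cv2.split(cv2.cvtColor(w,cv2.COLOR_RGB2HSV))]
m=(((H<6)|(H>172))&(S>120)&(V>60)).astype(np.uint8); m[:, :200]=0; m[:, 320:]=0
m=cv2.morphologyEx(m,cv2.MORPH_CLOSE,np.ones((11,11)))
for k in cv2.findContours(m,cv2.RETR_EXTERNAL,cv2.CHAIN_APPROX_NONE)[0]:
    if cv2.contourArea(k)<400: continue
    print(cv2.boundingRect(k))
    for z in(.042,.03):
        P=np.array([ray(c,p,z)[:2]*1000 for p in k[:,0].astype(float)],np.float32)
        r=cv2.minAreaRect(P); print(z,np.round(r[0]),np.round(r[1]),r[2],np.round(cv2.boxPoints(r)).tolist())
print('knob',ray(c,(266,311),.09))
for p in((227,230),(312,265)): print('roof +y edge',ray(c,p,.07))
print('tcp px',proj(c,monitor.get_state()['tcp_pos']), 'truck 532,198 px',proj(c,[.532,.198,.042]))
```

```text
(242, 134, 35, 67)
0.042 [534. 202.] [34. 80.] 31.329524993896484 [[499.0, 227.0], [540.0, 159.0], [569.0, 177.0], [528.0, 245.0]]
0.03 [535. 199.] [36. 83.] 31.329509735107422 [[499.0, 225.0], [542.0, 155.0], [572.0, 173.0], [529.0, 244.0]]
knob [0.61014531 0.04872564 0.09      ]
roof +y edge [0.52628795 0.12277617 0.07      ]
roof +y edge [0.64204083 0.12040077 0.07      ]
tcp px [254.58991748 243.78624833] truck 532,198 px [256.35455412 170.36809643]
```

Emit:
carry_out([
  [[0,0,0.136,3,6,-50,70],[0,0,0.136,3,6,-100,70],[0,0,0.136,3,6,-140,70],[0,0,0.136,3,6,-165,70],[0,0,0.136,3,6,-165,70],[0,0,0.136,3,6,-165,70]],
])

```text
clock: 4.9
tcp_pos: [0.5339, 0.2018, 0.0565]
orientation: [-0.0, 0.49, 0.872, -0.0]
wrist_force: [0.1, 0.5, 0.3]
finger_gap: 0.0702
grip_force: 0.0
```

Run:
```python
from h import *
s=monitor.get_state(); c=viewer.calibration('wrist'); w=viewer.read_camera('wrist')
print(s['tcp_pos'],s['orientation'])
b=viewer.read_camera('side'); np.save('w2.npy',w)
save(np.hstack([cv2.resize(w,(512,384)),cv2.resize(b[170:350,130:265],(288,384))]),'w2.png')
H,S,V=[x.astype(int) for x in cv2.split(cv2.cvtColor(w,cv2.COLOR_RGB2HSV))]
m=(((H<6)|(H>172))&(S>120)&(V>60)).astype(np.uint8)
m=cv2.morphologyEx(m,cv2.MORPH_CLOSE,np.ones((11,11)))
for k in cv2.findContours(m,cv2.RETR_EXTERNAL,cv2.CHAIN_APPROX_NONE)[0]:
    if cv2.contourArea(k)<400: continue
    P=np.array([ray(c,p,.04)[:2]*1000 for p in k[:,0].astype(float)],np.float32)
    r=cv2.minAreaRect(P); print(cv2.boundingRect(k),np.round(r[0]),np.round(r[1]),r[2])
```

```text
[0.53387293 0.20177869 0.05645542] [-2.87292925e-04  4.89774026e-01  8.71849342e-01 -2.13335310e-04]
(228, 168, 55, 116) [533. 203.] [34. 82.] 31.364696502685547
```

View pics/w2.png

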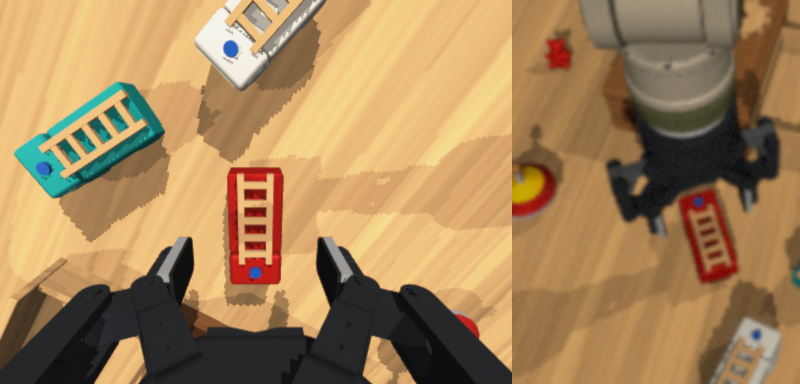

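Emit:
carry_out([
  [[0,0,0,-1,1,-30,70],[0,0,0,-1,1,-48,70],[0,0,0,-1,1,-51,70],[0,0,0,-1,1,-51,70],[0,0,0,-1,1,-51,40],[0,0,0,-1,1,-51,25],[0,0,0,-1,1,-51,25],[0,0,0,-1,1,-51,25],[0,0,0,-1,1,-51,25],[0,0,0,-1,1,-51,25],[0,0,0,-1,1,-51,25],[0,0,0,-1,1,-51,25]],
], squeeze=30)

```text
clock: 6.2
tcp_pos: [0.534, 0.2036, 0.0068]
orientation: [0.001, 0.489, 0.872, 0.001]
wrist_force: [-0.0, 0.5, 6.0]
finger_gap: 0.0356
grip_force: 30.4
```

Emit:
carry_out([
  [[0,0,0,0,0,10,25],[0,0,0,0,0,30,25],[0,0,0,0,0,70,25],[0,0,0,0,0,120,25],[0,0,0,0,0,150,25],[0,0,0,0,0,150,25]],
])

```text
clock: 6.8
tcp_pos: [0.5356, 0.204, 0.1612]
orientation: [0.003, 0.489, 0.872, 0.003]
wrist_force: [0.3, -0.3, -1.2]
finger_gap: 0.0356
grip_force: 30.5
```

Run:
```python
from h import *
a=viewer.read_camera('top'); b=viewer.read_camera('side');w=viewer.read_camera('wrist')
np.save('a3.npy',a);np.save('b3.npy',b)
save(np.vstack([np.hstack([cv2.resize(a[100:280,160:360],(400,360)),cv2.resize(b[120:300,140:340],(400,360))]),np.hstack([cv2.resize(w,(320,240)),np.zeros((240,480,3),np.uint8)])]),'l3.png')
```

```text
(no output)
```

View pics/l3.png

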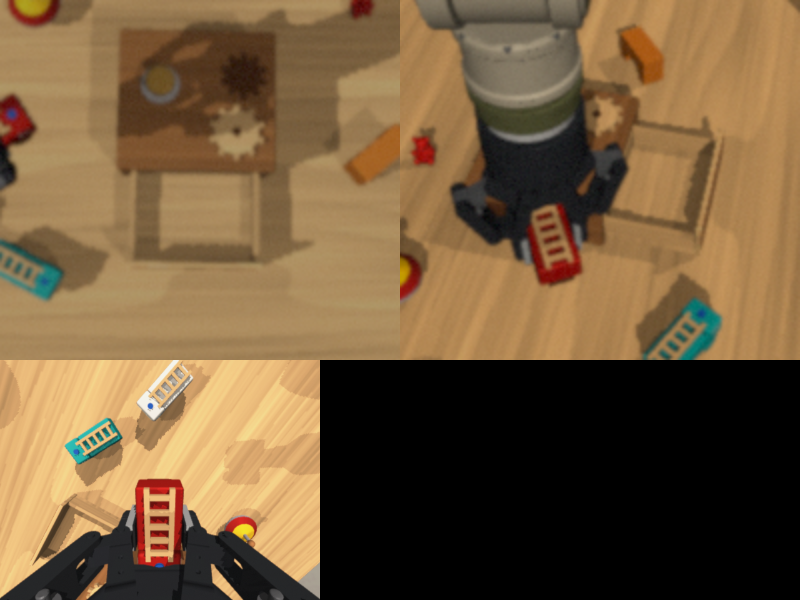

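Run:
```python
from h import *
c=viewer.calibration('top')
f=lambda u,v:(160+u/2,100+v/2)
for n,p,z in(('L outer',(133,215),.034),('R outer',(262,215),.034),('front outer bottom',(200,264),.054),('front outer low',(200,264),.012),('roof front edge',(198,171),.07),('roof L',(119,100),.07),('roof R',(276,100),.07),('roof back',(198,29),.07)):
    print(n,np.round(ray(c,f(*p),z)*1000))
for z,P in((.012,[(.419,.071),(.419,-.059),(.517,.071)]),(.034,[(.419,.077),(.419,-.065)]),(.054,[(.413,.077),(.419,.077)])):
    for q in P: print(q,z,(proj(c,[*q,z])-[160,100])*2)
```

```text
L outer [473.  77.  34.]
R outer [472. -65.  34.]
front outer bottom [419.   5.  54.]
front outer low [419.   3.  12.]
roof front edge [517.   6.  70.]
roof L [594.  90.  70.]
roof R [593. -79.  70.]
roof back [672.   4.  70.]
(0.419, 0.071) 0.012 [139.24187418 265.00121338]
(0.419, -0.059) 0.012 [255.02000655 263.41429706]
(0.517, 0.071) 0.012 [138.78706462 178.0655977 ]
(0.419, 0.077) 0.034 [133.0029768  264.99571797]
(0.419, -0.065) 0.034 [263.01868382 263.21424643]
(0.413, 0.077) 0.054 [132.19840276 270.62752298]
(0.419, 0.077) 0.054 [132.17537798 264.91975274]
```

Emit:
carry_out([
  [[0,0,1.026,-64,-198,0,25],[0,0,1.026,-64,-198,0,25],[0,0,1.026,-64,-198,0,25],[0,0,1.026,-64,-198,0,25],[0,0,1.026,-64,-198,0,25],[0,0,1.026,-64,-198,0,25],[0,0,1.026,-64,-198,0,25],[0,0,1.026,-64,-198,0,25],[0,0,1.026,-64,-198,0,25],[0,0,1.026,-64,-198,0,25],[0,0,1.026,-64,-198,0,25]],
])

```text
clock: 8.05
tcp_pos: [0.4685, 0.0055, 0.1549]
orientation: [-0.0, -0.001, 1.0, 0.0]
wrist_force: [0.4, 0.2, -1.3]
finger_gap: 0.0358
grip_force: 30.9
```

Run:
```python
from h import *
s=monitor.get_state(); c=viewer.calibration('wrist'); print(s['tcp_pos'],s['orientation'],c['eye'],s['joint_pos'])
w=viewer.read_camera('wrist');b=viewer.read_camera('side')
np.save('w4.npy',w)
save(np.hstack([cv2.resize(w,(512,384)),cv2.resize(b[120:300,180:315],(288,384))]),'w4.png')
```

```text
[0.46845398 0.00553991 0.15490946] [-4.19375173e-04 -1.12679346e-03  9.99999272e-01  1.00480676e-04] [0.38983648 0.00487134 0.29705312] [-1.59819757e-01  1.49132145e-01 -3.58142817e-01  1.06438148e+00
  6.39522085e-05 -1.62073372e-01]
```

View pics/w4.png

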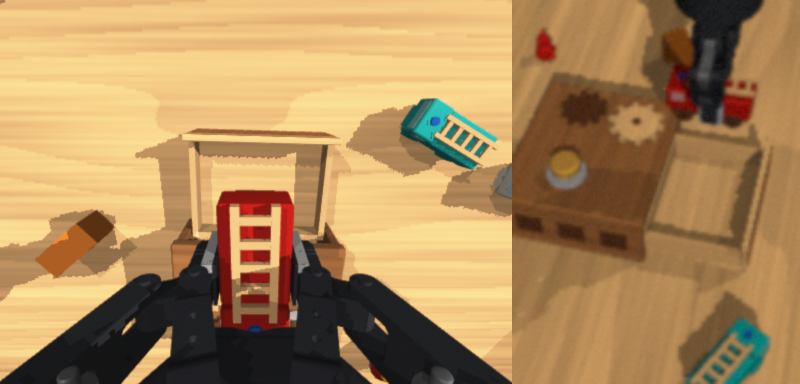

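Run:
```python
from h import *
c=viewer.calibration('wrist')
for n,p,z in(('panel L',(182,137),.054),('panel R',(340,139),.054),('panel outer?',(260,131),.054),('panel inner edge',(260,143),.054),('panel face/floor',(245,163),.012),('inner L wall floor',(200,165),.012),('inner R floor',(296,167),.012),('L wall outer',(190,160),.034),('R wall outer',(337,160),.034)): print(n,np.round(ray(c,p,z)*1000))
T=.148
for n,p,z in(('rear top edge L',(232,206),T+.042),('rear bottom/upper edge',(256,192),T+.036),('rear lowest',(256,191),T+.014),('truck L',(219,230),T+.036),('truck R',(293,230),T+.036),('blue',(256,327),T+.042)): print(n,np.round(ray(c,p,z)*1000))
w=np.load('w4.npy'); print(w[125:210:2,256].tolist())
```

```text
panel L [417. -60.  54.]
panel R [419.  81.  54.]
panel outer? [412.  10.  54.]
panel inner edge [423.  10.  54.]
panel face/floor [450.  -5.  12.]
inner L wall floor [452. -54.  12.]
inner R floor [454.  50.  12.]
L wall outer [442. -59.  34.]
R wall outer [442.  87.  34.]
rear top edge L [431.  -5. 190.]
rear bottom/upper edge [427.   6. 184.]
rear lowest [433.   6. 162.]
truck L [445. -12. 184.]
truck R [445.  23. 184.]
blue [496.   6. 190.]
[[244, 203, 133], [245, 205, 134], [239, 194, 128], [145, 96, 57], [136, 88, 50], [201, 141, 86], [249, 222, 148], [249, 220, 144], [246, 212, 139], [161, 123, 82], [156, 119, 79], [163, 124, 82], [163, 125, 83], [165, 125, 83], [166, 127, 85], [161, 124, 81], [171, 130, 86], [232, 183, 121], [233, 185, 122], [234, 187, 124], [247, 209, 139], [248, 211, 139], [244, 204, 134], [242, 199, 130], [241, 198, 129], [241, 197, 129], [246, 206, 136], [248, 212, 138], [246, 206, 135], [245, 205, 134], [246, 207, 136], [246, 207, 137], [238, 193, 127], [123, 40, 26], [128, 21, 17], [130, 21, 17], [132, 20, 16], [132, 22, 16], [134, 23, 16], [158, 25, 20], [206, 33, 25], [159, 26, 19], [138, 22, 17]]
```

Emit:
carry_out([
  [[0,0,0,2,2,0,25],[0,0,0,2,2,-30,25],[0,0,0,2,2,-60,25],[0,0,0,2,2,-75,25],[0,0,0,2,2,-75,25],[0,0,0,2,2,-75,25]],
])

```text
clock: 8.75
tcp_pos: [0.4709, 0.0074, 0.0806]
orientation: [-0.0, -0.002, 1.0, 0.0]
wrist_force: [0.5, -1.2, -1.4]
finger_gap: 0.0357
grip_force: 30.8
```

Run:
```python
from h import *
s=monitor.get_state(); print(s['tcp_pos'],s['wrist_force'])
w=viewer.read_camera('wrist');b=viewer.read_camera('side')
save(np.hstack([cv2.resize(w,(512,384)),cv2.resize(b[130:260,200:297],(288,384))]),'w5.png')
```

```text
[0.47089091 0.00735164 0.08062257] [ 0.53077787 -1.22039469 -1.36463379]
```

View pics/w5.png

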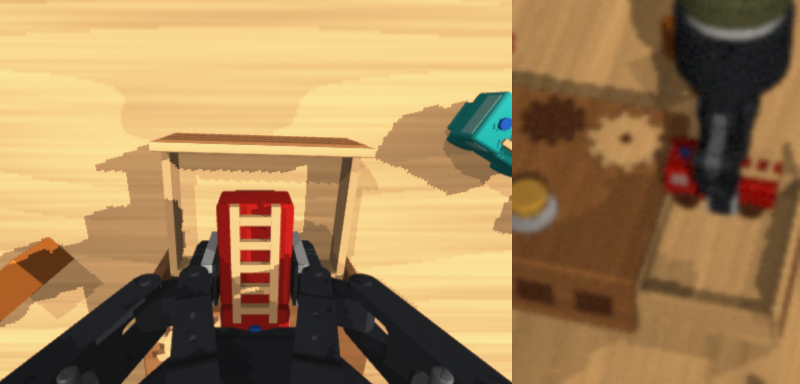

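Emit:
carry_out([
  [[0,0,0,0,2,-20,25],[0,0,0,0,2,-35,25],[0,0,0,0,2,-45,25],[0,0,0,0,2,-52,25],[0,0,0,0,2,-56,25],[0,0,0,0,2,-56,25],[0,0,0,0,2,-56,25]],
])

```text
clock: 9.55
tcp_pos: [0.4711, 0.0092, 0.0247]
orientation: [0.0, -0.002, 1.0, -0.0]
wrist_force: [1.1, 0.2, -0.3]
finger_gap: 0.0354
grip_force: 30.9
```

Emit:
carry_out([
  [[0,0,0,0,0,-2,25],[0,0,0,0,0,-3,25],[0,0,0,0,0,-4,25],[0,0,0,0,0,-5,25],[0,0,0,0,0,-5,25],[0,0,0,0,0,-5,25]],
])

```text
clock: 10.15
tcp_pos: [0.4706, 0.0093, 0.0193]
orientation: [-0.0, -0.002, 1.0, 0.0]
wrist_force: [0.3, -0.0, -0.9]
finger_gap: 0.0355
grip_force: 30.9
```

Emit:
carry_out([
  [[0,0,0,0,0,-0.7,25],[0,0,0,0,0,-1.4,25],[0,0,0,0,0,-1.4,25]],
])

```text
clock: 10.45
tcp_pos: [0.4718, 0.0092, 0.0188]
orientation: [0.001, -0.002, 1.0, 0.0]
wrist_force: [-1.4, -0.0, 5.3]
finger_gap: 0.0353
grip_force: 31.7
```

Emit:
carry_out([
  [[0,0,0,0,0,0,38],[0,0,0,0,0,0,42],[0,0,0,0,0,0,48],[0,0,0,0,0,0,55],[0,0,0,0,0,0,55],[0,0,0,0,0,10,55],[0,0,0,0,0,30,55],[0,0,0,0,0,70,55],[0,0,0,0,0,120,55],[0,0,0,0,0,170,55],[0,0,0,0,-50,200,55],[0,0,0,0,-100,200,55],[0,0,0,0,-150,200,55],[0,0,0,0,-200,200,55],[0,0,0,0,-250,200,55],[0,0,0,0,-250,200,55],[0,0,0,0,-250,200,55]],
])

```text
clock: 12.15
tcp_pos: [0.4703, -0.2422, 0.2181]
orientation: [-0.0, 0.0, 1.0, 0.0]
wrist_force: [0.3, 0.3, 0.0]
finger_gap: 0.0552
grip_force: 0.0
```

Run:
```python
from h import *
a=viewer.read_camera('top'); b=viewer.read_camera('side')
save(np.hstack([cv2.resize(a[100:280,160:360],(400,360)),cv2.resize(b[120:300,140:340],(400,360))]),'end.png')
```

```text
(no output)
```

View pics/end.png

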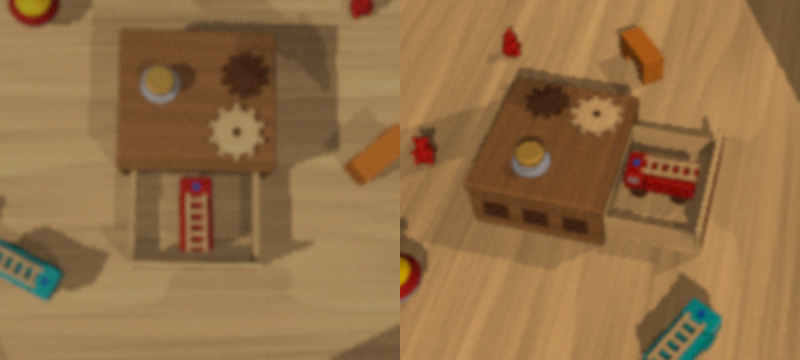

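The red truck stands on its wheels in the tray, at about (196,215) in the top crop and (662,178) in the side crop. The tray is fully out and the arm is clear.

```bash
python3 -c "
from h import *
print(order.hand_in())"
```

```text
the job is handed in; nothing more can be done
None
```

I pressed the knob, the tray sprang out, and I set the red fire truck down in it on its wheels. The last pictures show the truck upright, the tray out and the arm clear; I handed the job in at about 12 s of the allowed 51 s, and the hand-in gave no verdict.

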